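# Hang the work lantern on the snap hook of the lamp stand

### The arm

A 6-joint arm with a two-finger parallel gripper is mounted at the origin on the work surface. World frame = base frame: x ahead of the robot, y to its left, z up, the work surface at z = 0. Lengths are in m, angles in degrees, forces in N, time in s.
With the tool pointing down it reaches from about 0.4 to 0.825 m from the base axis. Payload 7 kg.
Tool frame: the origin (TCP) lies midway between the tips of the shut fingers; the grasp point (between the pads) lies 19 mm behind it; z points along the fingers, y is the direction in which the jaws open and shut (so a half turn about z gives the same grasp; the last joint's range is limited). The gripper opens to 88 mm and grips with 3 to 60 N. Pads are 19 mm wide; open, the fingers measure 130 mm over their backs; the gripper's body (78 mm by 193 mm) begins 47 mm behind the grasp point.
Start: joints at [89.559, 20.546, 0.682, 0, -70.136, -16.507], TCP at [0.197, 0.646, 0.227] pointing down, gripper open.
Joint ranges: [-176.03, 176.03], [-82.01, 121.73], [-58.28, 71.71], [-173.87, 95.51], [-174.79, -0.11], [-173.66, 173.66]. Speed limits (degrees/s): [136.94, 136.94, 172.46, 180, 180, 180].

### API

Orientations are given as a 3x3 rotation matrix whose columns are the frame's x, y, z axes.
In Python, from rig import robot gives the robot as it stands. Calls block until the motion is done:
- robot.goto(position, orientation): joint-space move of the TCP to a pose.
- robot.servo_line(position, ori=None, speed=0.15): straight line of the TCP; ori=None keeps the orientation; speed is the mean speed in m/s.
- robot.movej(angles): joint-space move.
- robot.move_gripper(opening): opening from 0.0 (shut) to 1.0 (fully open); the grip force is fixed at half the most; returns when the fingers have stopped.
- robot.dwell(seconds).
- robot.ik(position, orientation): joint angles nearest the present ones, or None.
- robot.grab_frame(name): name is "side" or "top" or "wrist"; returns (picture, depth): 420x560x3 uint8, red, green, blue; 420x560 float32, m along the optical axis (not along the pixel's ray), 0 where there is no reading.
- robot.camera_info(name): a dict with "vfov" (degrees; the focal length in pixels is half the picture's height over the tangent of half this angle, whatever the lens; pixels are square), "cx", "cy" (the principal point, pixels), "view" (4x4, takes a point from world to camera coordinates); the wrist camera has in their place "T_tool_cam" (4x4, takes a point from camera to tool coordinates, whose origin is the TCP and whose axes are the flange's). Camera axes: x right, y down, z forward; pixel columns grow to the right and rows downward; lengths in m; the calibration is good to about 2 mm. A picture is of the moment at which its call begins: read the wrist's pose just before it. camera_info takes no time and is no camera call.
A pose or a line that the arm cannot do raises robot.Unreachable and nothing moves.
- robot.job_done(): hands the job in, once; it reports no verdict.
Readings, each from a call of its own:
- robot.read_t(): time.
- robot.read_qpos(): joint angles.
- robot.read_qvel(): joint speeds.
- robot.read_effort(): joint torques, N m.
- robot.read_position(): TCP position.
- robot.read_tcp_rot(): TCP orientation.
- robot.read_force(): force on the tool from outside, world axes, zero at the start.
- robot.read_ft_torque(): the same for the moment, N m.
- robot.read_grip_width(): opening from 0.0 (shut) to 1.0 (fully open).
Only numpy, scipy, OpenCV 4.12 (cv2) and the standard library are available. Lean on these libraries where they do the work, as an engineer would, in place of code of your own. Each camera call takes 0.05 s, during which the arm holds its last target. There are 200 camera calls.

### The job

Swing the lantern's folded wire handle up until it stands upright, leaving the lantern standing on the bench, then lift the lantern by that handle and hang it on the hook of the lamp stand: the handle's bar goes over the hook's nose, is pressed down past the spring keeper and settles in the bottom of the hook, with the keeper sprung shut above it and the lantern hanging level and still. Work gently, neither ramming the hook nor dropping the lantern onto it, and leave the other things on the bench where they are.

Things in the scene. Friction and masses are not known exactly. Their poses are not given: they have to be found in the camera images.
- lantern_mid (a point): battery work lantern, loose on the bench: black base, pale diffuser with wire guards, grey cap; round, 96 mm across, 108 mm high, 0.4 to 0.65 kg. This point is on its axis 52 mm above its underside; z up the axis. The handle's pivots lie on its y axis line, 36 mm above this point, 55 mm either side
- bail (a joint): swing of the lantern's wire handle about its pivots (rad): 0 folded flat towards the lantern's own -x side, 1.57 upright, 3.1 flat on the other side. It starts between 0 and 0.2. The pivots are slightly stiff (about 0.035 N m), so it stays where it is left. A bar pinched hard cannot roll in the fingers and levers the lantern over; pinch lightly, or push it up
- bar_mid (a point): middle of the handle's straight cross bar: round steel 8 mm thick, straight for 82 mm along this point's y, 100 mm from the pivot line, at the end of two legs 110 mm apart. Folded, it is 88 mm above the bench with 48 mm free between it and the lantern; upright, 188 mm above the lantern's underside, 76 mm clear above the lantern's top
- stand: lamp stand fixed to the bench: base plate 235 x 120 x 12 mm; a telescopic post stands 115 mm along its +x and an arm runs from the post's top back to a steel hook of 8 mm bar, open at the top, its nose on the -x side. Origin on the bench plumb below the hook's bottom; z up. Everything on the hook is within 6 mm of y = 0, so the bar can be held beside its middle
- hook_plumb (a point): point on the stand's base plate, 12 mm above the bench, plumb below the hook, axes as the stand. The post is drawn out differently each time and not measured: the hook's bottom, where the bar rests, is 220 to 262 mm above the bench; look or feel for it. Arm side of the hook 19 mm at +x
- hook_nose_plumb (a point): point on the base plate plumb below the front face of the hook's nose (19 mm to the stand's -x of the hook's bottom). The nose is an 8 mm bar that stands up to 39 mm above the resting surface; the throat behind it is 22 mm wide, from 11 mm before to 11 mm behind the hook's bottom; the hook's underside is 8 mm below the resting surface, the arm's upper side 38 mm above it
- keeper (a joint): spring keeper across the hook's mouth (rad): a 5 mm thick steel finger hinged 34 mm above the resting surface at the arm side of the throat, reaching to the nose; 0 shut, 1.35 pushed fully down into the throat. A bar pressed down on it pushes it open with 1 to 4 N and it springs shut above the bar when the bar's centre is within about 5 mm of its resting height (4 mm above the resting surface)
- tape: bystander: roll of black tape, 68 mm across, 19 mm high, origin under its centre
- contactor: bystander: contactor block 70 x 45 x 72 mm, origin under its centre
- meter: bystander: multimeter lying down, 150 x 75 x 36 mm, origin under its centre
- jar: bystander: white jar, 56 mm across, 75 mm high, origin under its centre
- mug: bystander: white mug, 80 mm across, 90 mm high, origin under its centre
- screwdriver: bystander: screwdriver lying on the bench
- wrench: bystander: wrench lying on the bench
There are look-alikes about, which are no part of the job. What is shaped like the part that bears lantern_mid but pink or yellow is not meant.

How it is judged (in metres and radians):
On the way, in this order (a step that is already met when the one before it is completed fails the run):
1. the handle stands upright while the lantern still stands on the bench (value of joint bail between 1.3 and 1.85 rad and height (world z) of lantern_mid below 0.06 m and angle between lantern_mid's own z axis and vertical below 0.12 rad), for 0.2 s.
2. the lantern is off the bench and the bar is pressing the keeper open (height (world z) of lantern_mid above 0.07 m and value of joint keeper above 0.3 rad and contact force between lantern and stand above 0.3 N).
At the end, for the whole second after the job is handed in: the lantern hangs from the stand alone, off the bench, its bar inside the hook's throat (within 14 mm of the hook's centre line along the hook, its middle within 30 mm of the hook sideways), the keeper shut (below 0.12 rad), the lantern level within 0.25 rad and moving slower than 0.05 m/s (value of joint keeper below 0.12 rad and contact force between lantern and stand above 2.5 N and height (world z) of lantern_mid above 0.07 m and x of bar_mid in the frame of stand between -0.014 and 0.014 m and y of bar_mid in the frame of stand between -0.03 and 0.03 m and angle between lantern_mid's own z axis and vertical below 0.25 rad and linear speed of lantern below 0.05 m/s); the robot touches nothing.
It fails at once if the lantern and the stand press on each other with more than 20 N (rammed or dropped) (contact force between lantern and stand above 20 N).
It fails at once if the lantern is dropped: let go in the air, it falls or swings faster than 0.2 m/s (contact force between the fingers and lantern below 0.05 N and height (world z) of lantern_mid above 0.065 m and linear speed of lantern above 0.2 m/s).
It fails at once if the lantern is tipped by more than 0.6 rad (angle between lantern_mid's own z axis and vertical above 0.6 rad).
It fails at once if another thing on the bench is moved by more than 30 mm (distance of any of tape, contactor, meter, jar, mug, screwdriver, wrench from where it was at the start of the episode above 0.03 m).
It also fails if it takes over 72 s, if anything falls off the work surface, if the arm or the gripper's body presses on something with over 40 N, if the wrist force passes 120 N, or if a joint passes its speed limit or range.

## Working session

There is one attempt and no reset: what is moved stays moved. The work goes in short steps, each a Python script; the robot and the scene stay as the last script left them, time stands still between calls to the robot, and variables do not carry over. Pictures are saved under pics/ and viewed, about 8 in all and at most 12, crops included, and the job is handed in when it is done.

```bash
mkdir -p pics; ls; cat > h.py <<'E'
import numpy as np, cv2
from rig import robot
def grab(n):
    p=robot.read_position(); R=robot.read_tcp_rot(); im,d=robot.grab_frame(n); ci=robot.camera_info(n)
    f=210/np.tan(np.radians(ci['vfov'])/2)
    if n=='wrist':
        T=np.eye(4);T[:3,:3]=R;T[:3,3]=p; T=T@np.array(ci['T_tool_cam'])
    else: T=np.linalg.inv(np.array(ci['view']))
    return im,d,(f,ci['cx'],ci['cy'],T)
def cloud(d,c):
    f,cx,cy,T=c; v,u=np.mgrid[:420,:560]
    P=np.stack([(u-cx)/f*d,(v-cy)/f*d,d],-1)@T[:3,:3].T+T[:3,3]
    P[d<=0]=np.nan
    return P
def ray(u,v,c,z):
    f,cx,cy,T=c; r=T[:3,:3]@np.array([(u-cx)/f,(v-cy)/f,1]); o=T[:3,3]
    return o+r*(z-o[2])/r[2]
def proj(p,c):
    f,cx,cy,T=c; q=np.linalg.inv(T)@np.append(p,1); return q[0]/q[2]*f+cx,q[1]/q[2]*f+cy
E
python3 - <<'E'
from h import *
for n in('side','top'):
    im,d,c=grab(n); cv2.imwrite(f'pics/{n}0.png',im[:,:,::-1]); np.savez(f'{n}0.npz',im=im,d=d,c=np.array(c[:3]),T=c[3])
    print(n,c, (d>0).mean())
print(robot.read_tcp_rot(),robot.read_t())
E
```

```text
pics
side (np.float64(501.5349332595734), 284.84357629193846, 203.6951715682813, array([[ 0.68343561, -0.51106257,  0.52127806, -0.3163462 ],
       [-0.72997838, -0.48516458,  0.48140097, -0.76893145],
       [ 0.00687963, -0.70952828, -0.70464338,  1.24886819],
       [ 0.        ,  0.        ,  0.        ,  1.        ]])) 0.9960926870748299
top (np.float64(431.7932601458643), 270.2192753946541, 205.83665602910162, array([[ 0.02830193, -0.98543568,  0.16767684,  0.27785598],
       [-0.99940085, -0.03123874, -0.01490242, -0.01069293],
       [ 0.01992339, -0.16715461, -0.98572937,  1.42852783],
       [ 0.        ,  0.        ,  0.        ,  1.        ]])) 0.9959608843537415
[[ 9.56546853e-01 -2.91578518e-01 -2.92055651e-04]
 [-2.91578633e-01 -9.56545806e-01 -1.42218019e-03]
 [ 1.35312584e-04  1.44553917e-03 -9.99998946e-01]] 0.1
```

View pics/side0.png

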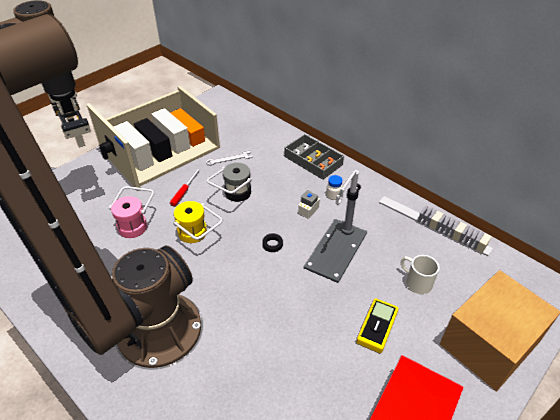

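View pics/top0.png

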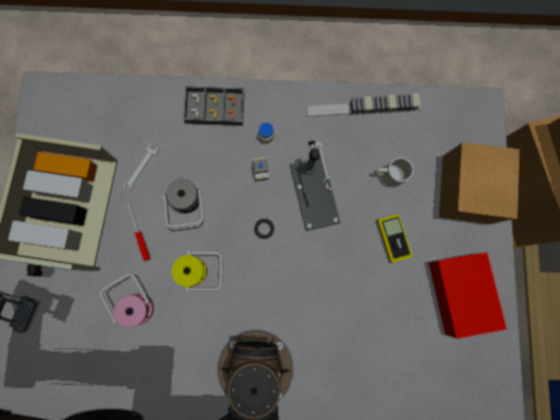

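```bash
python3 - <<'E'
from h import *
s=np.load('side0.npz');t=np.load('top0.npz')
def crop(z,x0,y0,w,h,k): return cv2.resize(z['im'][y0:y0+h,x0:x0+w,::-1],None,fx=k,fy=k,interpolation=cv2.INTER_CUBIC)
a=np.vstack([np.hstack([crop(t,155,165,70,70,4),crop(t,280,130,70,110,4)[:280]]),np.hstack([crop(s,200,150,70,70,4),crop(s,300,160,70,70,4)])])
cv2.imwrite('pics/crop1.png',a)
for z in(s,t):
    P=cloud(z['d'],(*z['c'],z['T']))
    ok=(P[...,2]>0.15)&(P[...,0]>0.3)&(P[...,1]<0.2)&(P[...,1]>-.4)
    print(np.argwhere(ok).shape); 
    q=np.argwhere(ok)
    for i in q[::max(1,len(q)//25)]: print(i[::-1],P[tuple(i)].round(3))
E
```

```text
(8731, 2)
[443   0] [1.725 0.2   0.353]
[444   3] [1.73  0.195 0.34 ]
[443   6] [1.727 0.195 0.328]
[557   8] [ 1.73  -0.254  0.454]
[554  11] [ 1.727 -0.249  0.442]
[545  14] [ 1.733 -0.22   0.419]
[537  17] [ 1.73  -0.197  0.401]
[527  20] [ 1.734 -0.164  0.377]
[514  23] [ 1.727 -0.121  0.354]
[501  26] [ 1.73  -0.074  0.325]
[482  29] [1.732 0.    0.286]
[462  32] [1.728 0.081 0.247]
[441  35] [1.733 0.175 0.2  ]
[542  37] [ 1.732 -0.241  0.334]
[519  40] [ 1.728 -0.162  0.295]
[493  43] [ 1.725 -0.065  0.249]
[474  46] [1.728 0.011 0.207]
[479  49] [ 1.731 -0.013  0.2  ]
[510  52] [ 1.737 -0.141  0.231]
[473  56] [1.724e+00 1.000e-03 1.650e-01]
[557  59] [ 1.723 -0.327  0.276]
[520  64] [ 1.73  -0.199  0.201]
[550  69] [ 1.737 -0.314  0.221]
[558  76] [ 1.742 -0.352  0.203]
[354 177] [ 0.643 -0.162  0.255]
[338 203] [ 0.528 -0.194  0.251]
(361, 2)
[311 140] [ 0.691 -0.145  0.193]
[311 142] [ 0.687 -0.146  0.188]
[313 143] [ 0.684 -0.152  0.188]
[313 144] [ 0.683 -0.153  0.181]
[314 145] [ 0.681 -0.156  0.178]
[317 146] [ 0.649 -0.154  0.268]
[321 147] [ 0.642 -0.164  0.281]
[314 149] [ 0.65  -0.15   0.238]
[316 150] [ 0.646 -0.155  0.241]
[318 151] [ 0.645 -0.161  0.235]
[318 152] [ 0.645 -0.163  0.225]
[318 153] [ 0.647 -0.165  0.208]
[318 154] [ 0.649 -0.167  0.192]
[317 155] [ 0.645 -0.164  0.194]
[316 156] [ 0.644 -0.161  0.189]
[316 157] [ 0.639 -0.161  0.193]
[317 158] [ 0.637 -0.164  0.19 ]
[324 159] [ 0.609 -0.173  0.279]
[323 163] [ 0.597 -0.17   0.28 ]
[326 167] [ 0.586 -0.178  0.282]
[326 172] [ 0.571 -0.178  0.285]
[329 176] [ 0.56  -0.186  0.283]
[326 180] [ 0.554 -0.181  0.261]
[325 183] [ 0.55  -0.182  0.24 ]
[327 186] [ 0.542 -0.187  0.241]
[327 189] [ 0.532 -0.187  0.245]
```

View pics/crop1.png

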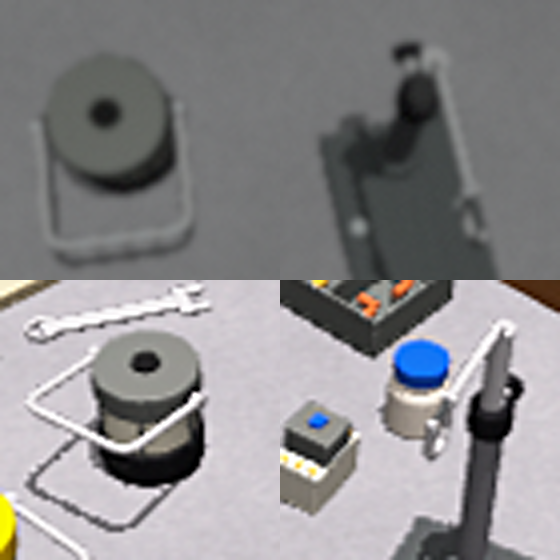

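```bash
python3 - <<'E'
from h import *
print(np.round(np.array(robot.camera_info('wrist')['T_tool_cam']),3))
for n in('side','top'):
    z=np.load(n+'0.npz');c=(*z['c'],z['T']);P=cloud(z['d'],c);im=z['im']
    X,Y,Z=P[...,0],P[...,1],P[...,2]
    reg=(X>.45)&(X<.8)&(Y>.1)&(Y<.4)
    m=reg&(abs(Z-.108)<.006)&(im.max(-1)<190)
    k,l,st,ce=cv2.connectedComponentsWithStats(m.astype(np.uint8))
    i=1+st[1:,4].argmax(); cap=l==i
    (u,v),ax,a=cv2.fitEllipse(cv2.convexHull(np.argwhere(cap)[:,::-1].astype(np.int32)))
    print(n,'cap',u,v,ax,ray(u,v,c,.108), P[cap].mean(0))
    b=reg&(Z>.075)&(Z<.125)&~cv2.dilate(cap.astype(np.uint8),np.ones((5,5))).astype(bool)
    b&=(X<ray(u,v,c,.108)[0]-.055)
    k,l,st,ce=cv2.connectedComponentsWithStats(b.astype(np.uint8),connectivity=8)
    for i in np.argsort(-st[1:,4])[:3]+1:
        Q=P[l==i]; print(st[i],Q.mean(0),Q.min(0),Q.max(0))
    # stand
    m=(Z>.004)&(Z<.025)&(im.max(-1)<110)&(X>.35)&(X<.75)&(Y>-.35)&(Y<-.05)
    k,l,st,ce=cv2.connectedComponentsWithStats(m.astype(np.uint8)); i=1+st[1:,4].argmax()
    print('plate',st[i])
    pts=np.array([ray(x,y,c,.012)[:2] for y,x in np.argwhere(l==i)])
    r=cv2.minAreaRect((pts*1000).astype(np.float32)); print(r, cv2.boxPoints(r))
E
```

```text
[[-0.002 -0.96  -0.278  0.075]
 [ 1.    -0.001 -0.002 -0.002]
 [ 0.001 -0.278  0.96  -0.158]
 [ 0.     0.     0.     1.   ]]
side cap 235.978759765625 171.22195434570312 (18.275495529174805, 26.340524673461914) [0.52762701 0.24141343 0.108     ] [0.52982362 0.24650782 0.10525192]
[232 189   5   4  12] [0.46143812 0.179562   0.10277834] [0.45139861 0.17625551 0.09931216] [0.46958079 0.18452814 0.10579065]
[210 174   5   4  11] [0.46072281 0.28924332 0.10187905] [0.45045596 0.28354361 0.09841255] [0.47137611 0.29456467 0.10672634]
plate [ 304  220   63   63 1623]
((561.9896240234375, -183.6703338623047), (237.67417907714844, 117.72134399414062), 14.592408180236816) [[ 432.1565  -156.64832]
 [ 461.8153  -270.57227]
 [ 691.82275 -210.69235]
 [ 662.16394  -96.7684 ]]
top cap 181.60015869140625 192.92787170410156 (28.855146408081055, 30.18622398376465) [0.53440488 0.24560785 0.108     ] [0.53504849 0.24669277 0.10487237]
[165 211   3   9  27] [0.46491603 0.29093764 0.0997339 ] [0.45221461 0.28647735 0.09333124] [0.47828416 0.29474395 0.10479858]
[199 212   5   9  24] [0.46334068 0.18032732 0.10386275] [0.45189307 0.17564912 0.09774449] [0.47807762 0.1878119  0.10826558]
plate [ 289  157   52   74 2149]
((567.87548828125, -177.54542541503906), (240.76712036132812, 123.18378448486328), 15.026063919067383) [[ 435.6399  -149.26994]
 [ 467.5763  -268.24182]
 [ 700.1111  -205.8209 ]
 [ 668.1747   -86.84903]]
```

```bash
python3 - <<'E'
from h import *
R=np.array([[1,0,0],[0,-1,0],[0,0,-1.]])
p=robot.read_position(); robot.servo_line([p[0],p[1],.36],speed=.2)
for n,pos in(('wl',[.48,.24,.28]),('wh',[.47,-.18,.37])):
    robot.goto(pos,R); robot.dwell(.3)
    im,d,c=grab('wrist'); np.savez(n+'.npz',im=im,d=d,c=np.array(c[:3]),T=c[3]); cv2.imwrite(f'pics/{n}.png',im[:,:,::-1])
    print(robot.read_position(),robot.read_t(),robot.read_qpos().round(1) if hasattr(robot.read_qpos(),'round') else robot.read_qpos())
a=np.hstack([cv2.resize(cv2.imread(f'pics/{n}.png'),(400,300)) for n in('wl','wh')])
cv2.imwrite('pics/w1.png',a)
E
```

```text
[0.47991751 0.24033325 0.27993104] 3.0833 [ 47.5   5.7 -11.9  -0.  -72.5  42.5]
[ 0.47020537 -0.1795551   0.36988895] 5.0167 [  1.5   0.5  -6.   -0.  -83.5  88.6]
```

View pics/w1.png

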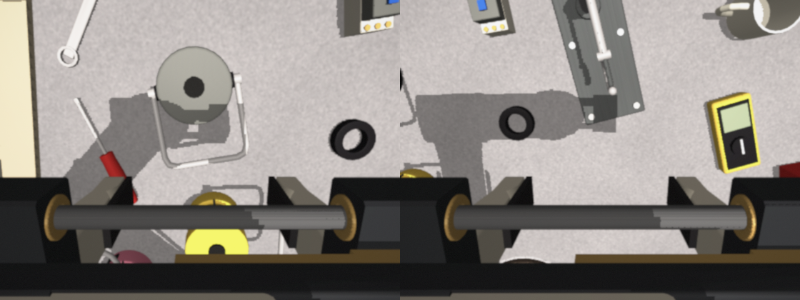

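```bash
python3 - <<'E'
from h import *
z=np.load('wl.npz');c=(*z['c'],z['T']);P=cloud(z['d'],c);X,Y,Z=np.moveaxis(P,-1,0)
reg=(X>.40)&(X<.62)&(Y>.15)&(Y<.33)
cap=reg&(abs(Z-.108)<.005)&(X>.48)
k,l,st,ce=cv2.connectedComponentsWithStats(cap.astype(np.uint8)); i=1+st[1:,4].argmax()
Q=P[l==i]; e=cv2.minEnclosingCircle((Q[:,:2]*1000).astype(np.float32)); print('cap',e,Q[:,2].mean())
m=reg&(Z>.07)&(Z<.14)&(X<.47)
Q=P[m]; bar=Q[Q[:,0]<Q[:,0].min()+.03]
r=cv2.minAreaRect((bar[:,:2]*1000).astype(np.float32));print(len(bar),r,np.percentile(bar[:,2],[5,50,95]))
for y in np.arange(.17,.32,.01):
    q=Q[(abs(Q[:,1]-y)<.005)]; 
    if len(q): q=q[q[:,0]<q[:,0].min()+.009]; print(y.round(2),len(q),q[:,0].mean().round(4),np.percentile(q[:,2],90).round(4))
z=np.load('wh.npz');c=(*z['c'],z['T']);P=cloud(z['d'],c);X,Y,Z=np.moveaxis(P,-1,0)
m=(Z>.2)&(Z<.34)&(X>.48)&(X<.75)&(Y<-.05)&(Y>-.3)
v,u=np.nonzero(m);print(u.min(),u.max(),v.min(),v.max())
for vv in range(v.min(),v.max()+1,3):
    q=P[vv][m[vv]]
    if len(q): print(vv,np.nonzero(m[vv])[0][[0,-1]],q.mean(0).round(4),q[:,2].max().round(4))
im=z['im'];cv2.imwrite('pics/hookcrop.png',cv2.resize(im[40:160,190:310,::-1],None,fx=5,fy=5,interpolation=cv2.INTER_CUBIC))
m=(Z>.004)&(Z<.02)&(im.max(-1)<130)&(X>.35)&(X<.75)&(Y>-.35)&(Y<-.05)
k,l,st,ce=cv2.connectedComponentsWithStats(m.astype(np.uint8)); i=1+st[1:,4].argmax()
r=cv2.minAreaRect((P[l==i][:,:2]*1000).astype(np.float32));print(r,cv2.boxPoints(r))
E
```

```text
cap ((535.3613891601562, 250.64097595214844), 47.05953598022461) 0.10471843262542513
1186 ((442.475830078125, 238.10191345214844), (29.77872085571289, 117.23182678222656), 0.1022617369890213) [0.10315686 0.10686066 0.10867781]
0.18 37 0.452 0.1076
0.19 80 0.4471 0.1084
0.2 91 0.4445 0.1084
0.21 87 0.4429 0.1084
0.22 93 0.4413 0.1085
0.23 85 0.4395 0.1088
0.24 93 0.4379 0.1085
0.25 84 0.4363 0.1086
0.26 94 0.4345 0.1083
0.27 86 0.4328 0.1085
0.28 90 0.4331 0.1083
0.29 44 0.4358 0.1077
0.3 9 0.4511 0.1029
260 302 0 133
0 [260 272] [ 0.6022 -0.1691  0.2814] 0.283
3 [260 273] [ 0.6006 -0.1693  0.2813] 0.2824
6 [261 274] [ 0.599  -0.1699  0.2811] 0.2827
9 [262 274] [ 0.5973 -0.1702  0.2814] 0.2836
12 [263 275] [ 0.5956 -0.1708  0.2815] 0.283
15 [263 276] [ 0.594  -0.1711  0.2815] 0.2834
18 [264 277] [ 0.5924 -0.1715  0.281 ] 0.2828
21 [265 277] [ 0.5908 -0.172   0.2812] 0.2836
24 [266 278] [ 0.5891 -0.1726  0.2814] 0.283
27 [266 279] [ 0.5874 -0.1729  0.2812] 0.2825
30 [267 279] [ 0.5857 -0.1732  0.2817] 0.2834
33 [268 280] [ 0.584  -0.1738  0.2815] 0.2831
36 [269 281] [ 0.5823 -0.1744  0
[... 995 characters left out ...]
0.5433 -0.1833  0.2702] 0.2818
105 [285 295] [ 0.5413 -0.184   0.2695] 0.2807
108 [286 296] [ 0.5394 -0.1847  0.2702] 0.282
111 [286 297] [ 0.5373 -0.1852  0.2679] 0.2813
114 [287 297] [ 0.5355 -0.1854  0.2708] 0.2823
117 [288 298] [ 0.5335 -0.1861  0.2713] 0.281
120 [289 299] [ 0.5313 -0.187   0.2677] 0.2812
123 [290 301] [ 0.5299 -0.1876  0.2776] 0.2818
126 [290 302] [ 0.5282 -0.1879  0.2803] 0.2838
129 [291 302] [ 0.5264 -0.1882  0.2823] 0.2843
132 [293 300] [ 0.5244 -0.1882  0.2811] 0.2825
((566.20751953125, -178.17909240722656), (230.08233642578125, 120.0911636352539), 14.05997085571289) [[ 440.02542 -147.88016]
 [ 469.2001  -264.37363]
 [ 692.38965 -208.47803]
 [ 663.21497  -91.98456]]
```

View pics/hookcrop.png

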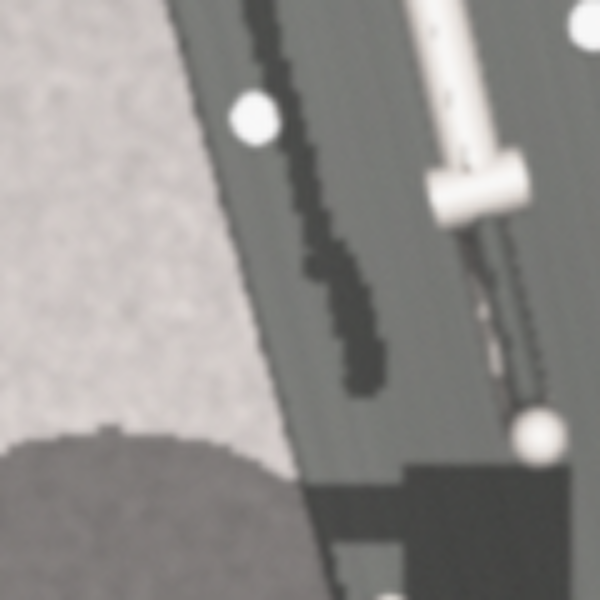

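```bash
cat >> h.py <<'E'
n=np.array([.9864,.1645,0]);b=np.array([-.1645,.9864,0]);k=np.array([0,0,1.])
PIV=np.array([.5360,.2500,.088])
def toolR(tilt,s=-1):
    a=np.radians(tilt); zt=np.sin(a)*n-np.cos(a)*k; y=s*b
    return np.stack([np.cross(y,zt),y,zt],1)
def tcp(th,tilt,clear=0,along=.015,s=-1):
    R=toolR(tilt,s); B=PIV+.1*(-np.cos(th)*n+np.sin(th)*k); f=R[:,0]*(-s)  # f: push direction
    return B+along*R[:,2]-(.0135+clear)*f,R
E
python3 - <<'E'
from h import *
print(robot.read_qpos())
for s in(-1,1):
  for tilt in(20,30,40,50,60):
    o=[]
    for th,cl in((.15,.10),(.15,.012),(.15,0),(.8,0),(1.5,0),(1.5,.03)):
        q=robot.ik(*tcp(th,tilt,cl,s=s)); o.append(None if q is None else np.round(q).astype(int).tolist())
    print(s,tilt,o)
print(tcp(.15,30),toolR(30))
E
```

```text
[ 1.49668749e+00  4.57397380e-01 -6.03729147e+00 -3.78172703e-03
 -8.35160412e+01  8.85500961e+01]
-1 20 [None, None, None, [57, 0, -53, 33, -28, 14], [52, 4, -42, 26, -32, 26], [54, 2, -47, 29, -30, 22]]
-1 30 [None, None, None, None, None, None]
-1 40 [None, [4, 3, -57, -159, -10, -106], [6, 2, -53, -154, -6, -113], None, None, None]
-1 50 [None, None, None, [3, -2, -57, -162, -16, -103], [6, 0, -46, -157, -7, -111], [4, 2, -53, -163, -16, -102]]
-1 60 [None, None, None, None, None, None]
1 20 [None, None, None, [57, 0, -53, 33, -28, -166], [52, 4, -42, 26, -32, -154], [54, 2, -47, 29, -30, -158]]
1 30 [None, None, None, None, None, None]
1 40 [None, [4, 3, -57, -159, -10, 74], [6, 2, -53, -154, -6, 67], None, None, None]
1 50 [None, None, None, [3, -2, -57, -162, -16, 77], [6, 0, -46, -157, -7, 69], [4, 2, -53, -163, -16, 78]]
1 60 [None, None, None, None, None, None]
(array([0.43433328, 0.23304524, 0.08320313]), array([[ 0.85424746,  0.1645    ,  0.4932    ],
       [ 0.14246118, -0.9864    ,  0.08225   ],
       [ 0.5000226 , -0.        , -0.8660254 ]])) [[ 0.85424746  0.1645      0.4932    ]
 [ 0.14246118 -0.9864      0.08225   ]
 [ 0.5000226  -0.         -0.8660254 ]]
```

```bash
cat >> h.py <<'E'
def pose(th,a,phi,clear=0,along=.012,flip=1):
    a,phi=np.radians([a,phi]); d=np.sin(a)*(np.cos(phi)*n+np.sin(phi)*b)-np.cos(a)*k
    y=np.cross(d,k); y/=np.linalg.norm(y); y*=flip
    R=np.stack([np.cross(y,d),y,d],1)
    N=np.cross(d,b); N/=np.linalg.norm(N); N*=np.sign(N[2])
    B=PIV+.1*(-np.cos(th)*n+np.sin(th)*k)
    return B+along*d-(.016+clear)*N,R,N
E
python3 - <<'E'
from h import *
z=np.load('wl.npz');c=(*z['c'],z['T']);print('screwdr',ray(115*1.4,170*1.4,c,.015))
for phi in(-30,-40,-50,-60,-70,-80):
  for a in(30,40,50,60,65):
    o=[];ok=1
    for th,cl in((.15,.03),(.15,0),(.5,0),(.9,0),(1.3,0),(1.5,0),(1.5,.04)):
        p,R,N=pose(th,a,phi,cl); q=robot.ik(p,R); ok&=q is not None
        if q is not None: o.append(np.round(q).astype(int).tolist())
    te=np.degrees(np.arctan(np.tan(np.radians(a))*np.cos(np.radians(phi))))
    print(phi,a,round(te),len(o),o[::3] if ok else '')
E
```

```text
screwdr [0.39138009 0.38826257 0.015     ]
-30 30 27 4 
-30 40 36 1 
-30 50 46 0 
-30 60 56 0 
-30 65 62 0 
-40 30 24 5 
-40 40 33 4 
-40 50 42 2 
-40 60 53 0 
-40 65 59 0 
-50 30 20 7 [[72, 11, -58, 43, -43, -60], [66, 9, -46, 38, -51, -46], [64, 10, -44, 38, -51, -44]]
-50 40 28 6 
-50 50 37 5 
-50 60 48 5 
-50 65 54 5 
-60 30 16 7 [[73, 14, -52, 34, -48, -62], [66, 12, -41, 33, -56, -50], [65, 12, -39, 33, -57, -48]]
-60 40 23 7 [[77, 19, -53, 40, -53, -72], [70, 15, -44, 40, -60, -60], [68, 16, -43, 41, -60, -58]]
-60 50 31 7 [[80, 25, -54, 44, -58, -80], [73, 20, -46, 45, -65, -68], [70, 21, -45, 47, -65, -67]]
-60 60 41 7 [[82, 32, -53, 46, -63, -86], [75, 26, -47, 48, -71, -75], [72, 27, -46, 51, -70, -75]]
-60 65 47 7 [[83, 36, -52, 46, -66, -89], [76, 29, -48, 50, -73, -79], [72, 30, -46, 53, -73, -78]]
-70 30 11 7 [[72, 16, -46, 28, -53, -64], [65, 15, -36, 28, -61, -54], [64, 15, -34, 28, -63, -52]]
-70 40 16 7 [[76, 21, -46, 32, -58, -72], [69, 19, -38, 33, -66, -62], [67, 19, -36, 34, -67, -60]]
-70 50 22 7 [[78, 27, -46, 34, -63, -78], [72, 23, -39, 37, -71, -68], [70, 24, -37, 38, -71, -67]]
-70 60 31 7 [[80, 34, -45, 36, -69, -83], [74, 29, -39, 40, -76, -74], [71, 30, -38, 42, -76, -73]]
-70 65 36 7 [[81, 38, -44, 37, -71, -85], [74, 32, -39, 41, -79, -76], [72, 33, -38, 43, -79, -76]]
-80 30 6 7 [[70, 18, -41, 22, -58, -67], [64, 17, -31, 23, -66, -58], [63, 17, -28, 23, -68, -56]]
-80 40 8 7 [[73, 23, -40, 25, -64, -73], [67, 21, -31, 27, -71, -64], [66, 21, -29, 28, -73, -62]]
-80 50 12 7 [[76, 29, -39, 27, -69, -77], [69, 26, -31, 30, -77, -69], [68, 26, -29, 31, -78, -67]]
-80 60 17 7 [[78, 36, -37, 28, -75, -81], [71, 32, -31, 33, -82, -73], [70, 32, -29, 34, -83, -72]]
-80 65 20 7 [[78, 39, -36, 29, -78, -82], [72, 35, -31, 34, -85, -75], [70, 35, -29, 35, -86, -74]]
```

```bash
cat >> h.py <<'E'
def pose(th,a,phi,clear=0,along=.012,s=1):
    a,phi=np.radians([a,phi]); d=np.sin(a)*(np.cos(phi)*n+np.sin(phi)*b)-np.cos(a)*k
    N=np.cross(d,b); N/=np.linalg.norm(N); N*=np.sign(N[2]); x=s*N
    B=PIV+.1*(-np.cos(th)*n+np.sin(th)*k)
    return B+along*d-(.0135+clear)*N,np.stack([x,np.cross(d,x),d],1)
def al(th): return .035-.023*th/1.55
E
cat > ikscan.py <<'E'
from h import *
for s in(1,-1):
 for phi in(-30,-40,-45,-50,-55,-60):
  for a in(20,25,30,35,40):
    o=[];
    for th,cl,dz in((.1,.03,.12),(.1,.02,0),(.2,0,0),(.5,0,0),(.9,0,0),(1.3,0,0),(1.55,0,0),(1.55,.06,0)):
        p,R=pose(th,a,phi,cl,al(th),s); q=robot.ik(p+dz*k,R)
        if q is not None: o.append(np.round(q).astype(int).tolist())
    te=np.degrees(np.arctan(np.tan(np.radians(a))*np.cos(np.radians(phi))))
    if len(o)==8: print(s,phi,a,round(te),o[::3])
E
python3 ikscan.py
```

```text
1 -40 20 16 [[69, -1, -46, 26, -51, 11], [63, 7, -50, 33, -39, 8], [56, 9, -36, 28, -47, 22]]
1 -45 20 14 [[69, 0, -45, 24, -53, 13], [63, 8, -48, 31, -41, 10], [56, 10, -34, 27, -50, 23]]
1 -50 20 13 [[69, 1, -43, 23, -55, 14], [63, 9, -47, 29, -43, 12], [56, 11, -32, 26, -52, 24]]
1 -50 25 17 [[71, 2, -46, 28, -56, 6], [65, 10, -50, 36, -44, 2], [58, 11, -36, 32, -51, 16]]
1 -55 20 12 [[69, 2, -42, 22, -57, 16], [63, 10, -45, 27, -45, 14], [56, 12, -31, 24, -54, 26]]
1 -55 25 15 [[71, 3, -44, 27, -58, 8], [65, 11, -47, 33, -46, 5], [59, 13, -34, 30, -54, 18]]
1 -55 30 18 [[73, 4, -46, 31, -59, 1], [67, 12, -49, 38, -48, -3], [60, 13, -37, 36, -55, 10]]
1 -55 35 22 [[75, 6, -48, 34, -60, -5], [69, 14, -51, 43, -50, -10], [62, 14, -39, 41, -56, 2]]
1 -55 40 26 [[77, 8, -50, 38, -62, -12], [70, 16, -52, 47, -53, -18], [63, 16, -41, 46, -58, -5]]
1 -60 20 10 [[68, 3, -40, 21, -59, 17], [63, 11, -43, 25, -47, 16], [56, 13, -29, 23, -56, 27]]
1 -60 25 13 [[71, 4, -42, 25, -60, 11], [65, 12, -45, 30, -49, 8], [58, 14, -32, 29, -57, 20]]
1 -60 30 16 [[73, 6, -44, 28, -61, 4], [67, 14, -47, 35, -50, 1], [60, 15, -34, 34, -58, 13]]
1 -60 35 19 [[75, 7, -46, 32, -63, -2], [69, 15, -48, 39, -53, -6], [62, 16, -36, 38, -59, 6]]
1 -60 40 23 [[77, 10, -47, 34, -65, -8], [71, 17, -49, 42, -55, -12], [64, 18, -38, 42, -61, -1]]
-1 -60 20 10 [[68, 3, -40, 21, -59, -163], [63, 11, -43, 25, -47, -164], [56, 13, -29, 23, -56, -153]]
```

```bash
cat > push.py <<'E'
from h import *
def al(th): return .030-.018*th/1.55
A,PH=30,-55
p,R=pose(.1,A,PH,.03,al(.1))
robot.goto(p+.12*k,R); robot.move_gripper(0)
f0=np.array(robot.read_force())
robot.servo_line(p,speed=.12); print('down',robot.read_position()-p,np.array(robot.read_force())-f0)
p,_=pose(.1,A,PH,.008,al(.1)); robot.servo_line(p,speed=.05)
for th in (.2,.3,.4,.55,.7,.85,1.0,1.15,1.3,1.4,1.5,1.57):
    p,_=pose(th,A,PH,-.001,al(th)); robot.servo_line(p,speed=.06)
    f=np.array(robot.read_force())-f0; print(th,f.round(2))
    if np.linalg.norm(f)>8: print('stop');break
im,d,c=grab('side'); cv2.imwrite('pics/push.png',np.vstack([cv2.resize(im[120:240,160:320,::-1],None,fx=4,fy=4,interpolation=cv2.INTER_CUBIC)]))
print(robot.read_t())
E
python3 push.py
```

```text
down [0.00014001 0.00031301 0.00036939] [ 0.68778815 -0.29426225  0.01731645]
0.2 [-1.51 -0.97  0.28]
0.3 [-2.67 -1.28  2.23]
0.4 [-2.57 -1.71  0.99]
0.55 [ 0.66 -1.13  1.25]
0.7 [ 0.45 -0.76  0.44]
0.85 [ 0.92 -1.    0.13]
1.0 [ 0.18 -0.38  0.15]
1.15 [-0.28 -0.65  0.32]
1.3 [ 0.49 -0.44  0.38]
1.4 [ 1.39 -0.31  1.08]
1.5 [ 0.49 -0.91  0.24]
1.57 [ 1.42 -0.54  0.7 ]
14.3583
```

View pics/push.png

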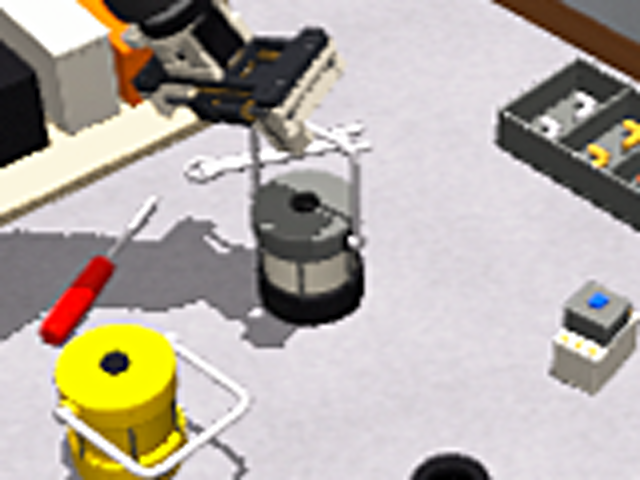

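```bash
cat > look2.py <<'E'
from h import *
R0=robot.read_tcp_rot(); p=robot.read_position()
robot.servo_line(p-.03*R0[:,0],speed=.08); p=robot.read_position(); robot.servo_line([p[0],p[1],.30],speed=.15)
R=np.stack([-b,-n,-k],1)
robot.goto(PIV*[1,1,0]+[0,0,.33],R); robot.move_gripper(1.0) ; robot.dwell(.2)
im,d,c=grab('wrist'); P=cloud(d,c);X,Y,Z=np.moveaxis(P,-1,0); cv2.imwrite('pics/look2.png',im[:,:,::-1])
reg=(abs(X-.535)<.09)&(abs(Y-.25)<.09)
m=reg&(Z>.165)&(Z<.21); Q=P[m]; print(m.sum(),Q.mean(0),np.percentile(Q[:,2],[10,50,90]))
r=cv2.minAreaRect((Q[:,:2]*1000).astype(np.float32));print(r);vx=cv2.fitLine(Q[:,:2].astype(np.float32),cv2.DIST_HUBER,0,.01,.01).ravel();print(vx)
t=(Q[:,:2]-vx[2:])@vx[:2];print(t.min(),t.max(),vx[2:]+vx[:2]*(t.min()+t.max())/2)
m=reg&(abs(Z-.107)<.006);Q=P[m];print('cap',cv2.minEnclosingCircle((Q[:,:2]*1000).astype(np.float32)),np.median(Q[:,2]))
print(robot.read_t(),robot.read_position())
E
python3 look2.py
```

```text
1255 [0.54173469 0.24506112 0.19022798] [0.18733462 0.19125079 0.19259126]
((540.69287109375, 250.0543975830078), (8.04476547241211, 114.4329605102539), 8.932515144348145)
[ 0.15273124 -0.9882678   0.5417347   0.24506111]
-0.06229978472067417 0.0521220569114765 [0.54095747 0.25009027]
cap ((535.646728515625, 248.89230346679688), 56.723228454589844) 0.10443785554309881
18.5083 [0.5359816  0.24998906 0.32999855]
```

View pics/look2.png

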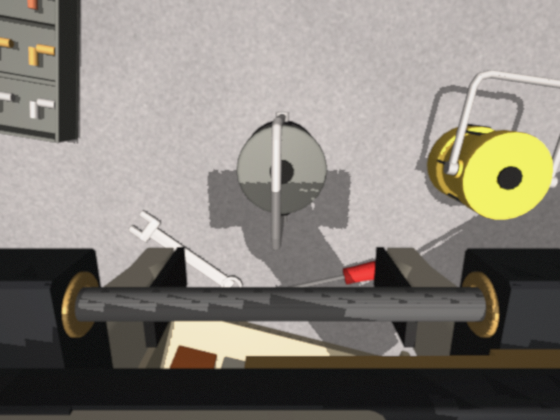

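```bash
cat >> h.py <<'E'
H=np.array([.5415,-.1843,0]);e=np.array([.970,.2435,0]);e/=np.linalg.norm(e);fy=np.cross(k,e)
RH=np.stack([-fy,-e,-k],1)
E
cat > lift.py <<'E'
from h import *
b2=np.array([-.1527,.9883,0]);n2=np.cross(b2,k); R=np.stack([-b2,-n2,-k],1)
g=np.array([.5410,.2500,0])+.018*b2
robot.goto(g+.25*k,R); robot.move_gripper(.5); 
f0=np.array(robot.read_force())
robot.servo_line(g+.173*k,speed=.12); print(np.array(robot.read_force())-f0)
robot.move_gripper(0); robot.dwell(.2); print('grip mm',robot.read_grip_width()*88,np.array(robot.read_force())-f0)
robot.servo_line(g+.19*k,speed=.03); print(np.array(robot.read_force())-f0)
robot.servo_line(g+.292*k,speed=.1); robot.dwell(.3)
print('w',np.array(robot.read_force())-f0,np.array(robot.read_ft_torque()),robot.read_grip_width()*88,robot.read_t())
im,d,c=grab('side'); cv2.imwrite('pics/lift.png',cv2.resize(im[80:230,160:320,::-1],None,fx=4,fy=4,interpolation=cv2.INTER_CUBIC))
im,d,c=grab('wrist'); P=cloud(d,c);np.savez('lift.npz',P=P,im=im)
E
python3 lift.py
```

```text
[ 0.88776322 -1.40286576  0.22074013]
grip mm 6.945327376344302 [0.40037016 0.36693865 1.92596763]
[ 1.17028615 -0.09856734 -5.25902506]
w [ 0.83258414 -0.86067151 -5.63334689] [ 0.18941631 -0.09144587 -0.03611607] 6.822523294410368 23.7
```

View pics/lift.png

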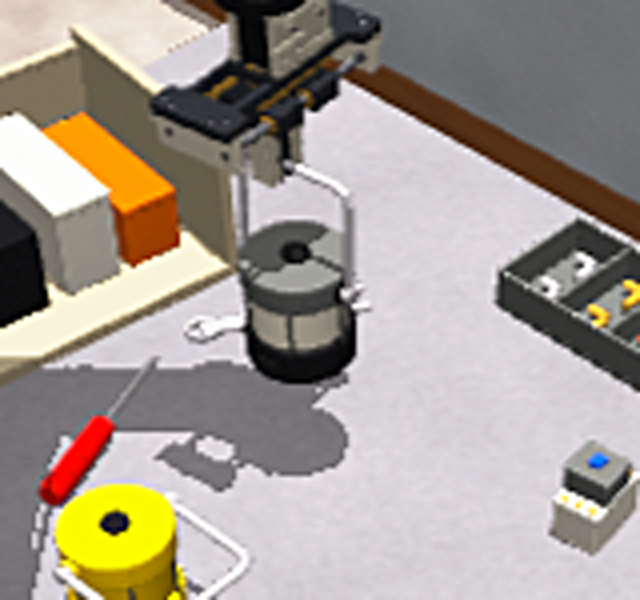

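```bash
cat > carry.py <<'E'
from h import *
def barfit(P,c0,zt):
    q=P[(abs(P[...,2]-zt)<.02)&(np.linalg.norm(P[...,:2]-c0[:2],axis=-1)<.07)]
    t=(q-c0)@-robot_x; s=(q-c0)@robot_y
    print('bar pts',len(q)); 
    if len(q)>50:
        print('z slope',np.polyfit(t,q[:,2],1),'x off',np.polyfit(t,s,1),'t',t.min(),t.max())
R0=np.array(robot.read_tcp_rot());robot_x,robot_y=R0[:,0],-R0[:,1]
p=np.array(robot.read_position()); barfit(np.load('lift.npz')['P'],p*[1,1,0],p[2]+.015+.003)
T=H+.023*fy
robot.servo_line(T-.09*e+.292*k,RH,speed=.15)
robot.dwell(.4)
R0=np.array(robot.read_tcp_rot());robot_x,robot_y=R0[:,0],-R0[:,1]
im,d,c=grab('wrist');P=cloud(d,c);cv2.imwrite('pics/carry.png',im[:,:,::-1]);np.savez('carry.npz',P=P)
p=np.array(robot.read_position());barfit(P,p*[1,1,0],p[2]+.018)
im,d,c=grab('side');cv2.imwrite('pics/carry_s.png',im[:,:,::-1])
a=np.hstack([cv2.resize(cv2.imread('pics/carry.png'),(400,300)),cv2.resize(im[130:250,280:400,::-1],(400,400),interpolation=cv2.INTER_CUBIC)[:300]])
cv2.imwrite('pics/carry2.png',a)
# hook again
X,Y,Z=np.moveaxis(P,-1,0); rel=P-H; ex=rel@e; ey=rel@fy
m=(Z>.275)&(Z<.295)&(abs(ey)<.02)&(ex>-.03)&(ex<.08)
print('hook',m.sum())
if m.sum(): print(ex[m].min(),np.median(ey[m]),np.median(Z[m]), np.polyfit(ex[m],ey[m],1))
print(np.array(robot.read_force()),robot.read_t(),p)
E
python3 carry.py
```

```text
bar pts 5362
z slope [0.04627591 0.31069256] x off [0.00245441 0.00100329] t -0.07006146817500726 0.0371612328216704
bar pts 5363
z slope [0.04640964 0.31103637] x off [0.00222659 0.0012797 ] t -0.06978280356912532 0.037846282664787075
hook 2146
-0.018805300328604266 -0.001766287167726291 0.2810187328479614 [ 0.00456665 -0.001657  ]
[-0.78163394  0.46610191 -5.44042013] 27.5167 [ 0.44859347 -0.18387109  0.2919956 ]
```

View pics/carry2.png

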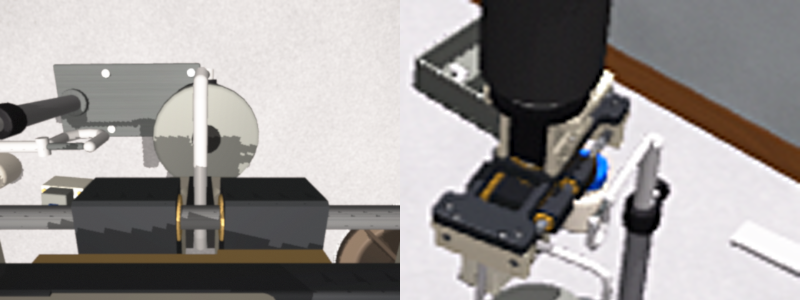

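```bash
cat > hang.py <<'E'
from h import *
T=H+.0215*fy
robot.servo_line(T+.292*k,speed=.06); robot.dwell(.3)
f0=np.array(robot.read_force()); print('f0',f0)
robot.servo_line(T+.272*k,speed=.04)
z=.272
while z>.222:
    df=np.array(robot.read_force())-f0; l=df@np.stack([e,fy,k],1)
    print(round(z,4),l.round(2),round(robot.read_position()[2],4))
    if l[2]>7 or np.linalg.norm(l[:2])>7: print('stop'); break
    z-=.0015 if z>.24 else .0007
    robot.servo_line(T+z*k,speed=.02)
print(robot.read_t(),robot.read_grip_width()*88)
im,d,c=grab('side');cv2.imwrite('pics/hang.png',cv2.resize(im[140:260,300:420,::-1],(600,600),interpolation=cv2.INTER_CUBIC))
im,d,c=grab('wrist');cv2.imwrite('pics/hangw.png',im[:,:,::-1])
E
python3 hang.py
```

```text
f0 [ 1.02459727  0.78340694 -5.14169709]
0.272 [-1.1  -0.25 -0.5 ] 0.272
0.2705 [-1.15 -0.64  0.03] 0.2706
0.269 [-1.69 -0.88 -0.14] 0.2691
0.2675 [-0.76 -0.26  1.2 ] 0.2675
0.266 [-1.27 -0.29  1.07] 0.266
0.2645 [-1.07 -0.28  1.72] 0.2645
0.263 [-1.68  0.38  2.06] 0.263
0.2615 [-0.79 -1.22  1.69] 0.2614
0.26 [-1.27 -0.77  3.26] 0.2599
0.2585 [-1.91 -1.23  2.11] 0.2583
0.257 [-2.66 -1.37  1.97] 0.2568
0.2555 [-2.09 -1.27  2.53] 0.2553
0.254 [-2.61 -0.59  1.94] 0.2538
0.2525 [-3.65 -1.04  1.55] 0.2523
0.251 [-3.07 -0.41  0.73] 0.2508
0.2495 [-3.18 -0.88  1.31] 0.2493
0.248 [-3.49 -0.55  0.92] 0.2478
0.2465 [-3.21 -0.3   0.79] 0.2463
0.245 [-2.82 -0.72  1.03] 0.2448
0.2435 [-3.41 -0.07  1.83] 0.2433
0.242 [-3.76 -0.17  0.07] 0.2417
0.2405 [-4.28 -0.52 -1.93] 0.2401
0.239 [-2.98 -0.59 -1.57] 0.2386
0.2383 [-2.92  0.03 -1.37] 0.2381
0.2376 [-1.13 -1.07  0.17] 0.2378
0.2369 [-2.18  0.3  -0.19] 0.2371
0.2362 [-0.87  0.61 -1.25] 0.2362
0.2355 [-0.05 -0.61 -0.1 ] 0.2354
0.2348 [-1.38 -0.56 -0.75] 0.2347
0.2341 [-1.02 -0.04 -0.18] 0.2341
0.2334 [-1.5  -0.02  2.76] 0.2336
0.2327 [-2.24  0.6   5.26] 0.2331
0.232 [-1.62  2.    9.47] 0.2326
stop
38.1167 6.796081593170148
```

View pics/hang.png

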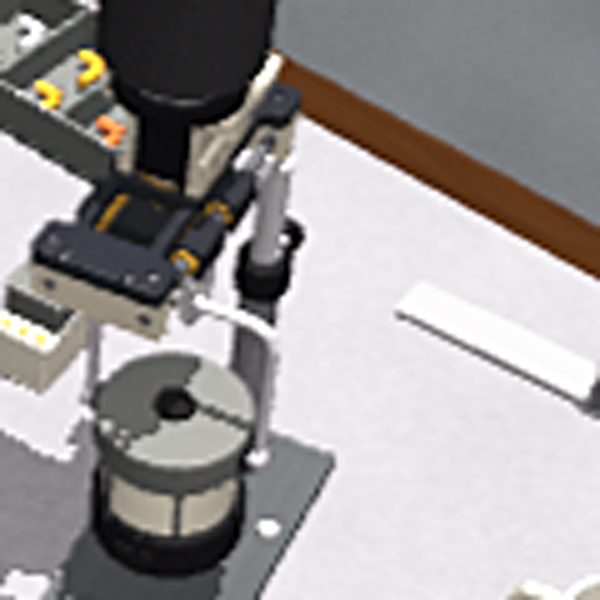

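```bash
cat > rel.py <<'E'
from h import *
T=H+.0215*fy
robot.servo_line(T+.2330*k,speed=.01); robot.dwell(.3); print(np.array(robot.read_force()))
robot.move_gripper(.3); robot.dwell(.6); print(robot.read_grip_width()*88,np.array(robot.read_force()))
robot.servo_line(T+.262*k,speed=.03); print(np.array(robot.read_force()))
robot.servo_line(T+.36*k,speed=.08)
robot.servo_line(T-.10*e+.36*k,speed=.15); robot.dwell(.5)
im,d,c=grab('wrist');P=cloud(d,c);np.savez('rel.npz',P=P);print(robot.read_t())
im2,_,_=grab('side')
cv2.imwrite('pics/rel.png',np.hstack([cv2.resize(im2[140:260,300:420,::-1],(420,420),interpolation=cv2.INTER_CUBIC),im[:,:380,::-1]]))
rel=P-H;ex=rel@e;ey=rel@fy;Z=P[...,2]
m=(abs(ey-.03)<.015)&(abs(ex)<.05)&(Z>.22)&(Z<.275)
print('bar',m.sum(),np.median(ex[m]),np.percentile(Z[m],[10,50,90]))
m=(abs(ey)<.07)&(abs(ex)<.05)&(Z>.235)&(Z<.26);print('ey range',ey[m].min(),ey[m].max(),np.polyfit(ey[m],Z[m],1))
E
python3 rel.py
```

```text
[-0.46702659  1.4457922   1.49641912]
26.644838407028423 [ 0.28581054  0.10743314 -0.03306075]
[ 0.75866917 -0.888858   -0.22392519]
43.8167
bar 417 0.0009019679071354635 [0.24814681 0.25035637 0.25154029]
ey range -0.053932074312450604 0.06148043055394102 [-0.01110034  0.24996166]
```

View pics/rel.png

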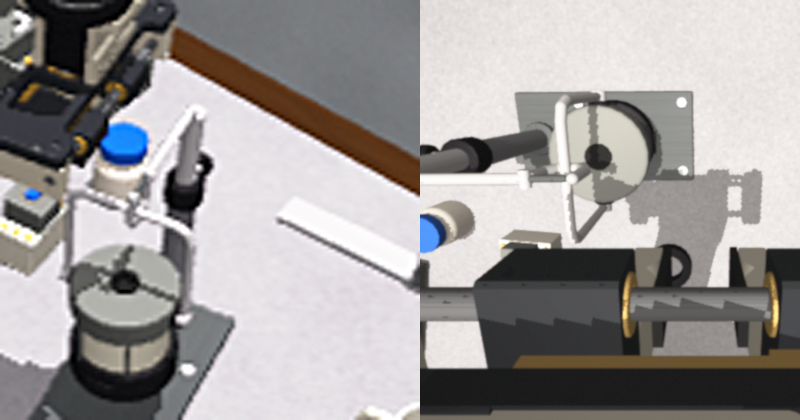

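```bash
python3 - <<'E'
from h import *
P=np.load('rel.npz')['P'];rel=P-H;ex=rel@e;ey=rel@fy;Z=P[...,2]
for x in(-.008,-.004,0,.004,.008):
    m=(abs(ex-x)<.002)&(abs(ey+.0015)<.006)&(Z>.24);print(x,m.sum(),np.percentile(Z[m],[5,50,95]).round(4) if m.any() else '')
cs=[]
for i in range(2):
    im,d,c=grab('wrist');Q=cloud(d,c);m=(abs((Q-H)@fy)<.06)&(abs((Q-H)@e)<.07)&(Q[...,2]>.155)&(Q[...,2]<.18);cs.append(np.median(Q[m],0));print(m.sum());A=Q[m];robot.dwell(.5)
print(cs); print('cap normal slope',np.linalg.lstsq(np.c_[A[:,:2],np.ones(len(A))],A[:,2],rcond=None)[0][:2])
E
```

```text
-0.008 68 [0.2454 0.2795 0.2813]
-0.004 110 [0.2441 0.2507 0.2809]
0 138 [0.2491 0.2526 0.2813]
0.004 88 [0.2507 0.2792 0.2812]
0.008 119 [0.2453 0.2502 0.2809]
6788
6787
[array([ 0.53457863, -0.18921984,  0.16400069]), array([ 0.53465561, -0.18938935,  0.16403493])]
cap normal slope [ 0.06351516 -0.00733909]
```

Keeper points lie at z ≈ 0.281 all the way across the throat, so it is shut. The lantern is still and about 0.06 rad off level, so I'm handing it in.

```bash
python3 -c "
from h import *
robot.job_done(); print(robot.read_t())"
```

```text
the job is handed in; nothing more can be done
the job is handed in; nothing more can be done
```

The grey and black lantern is hanging on the lamp stand's hook with the keeper shut, and I handed the job in after about 45 s of robot time. The interface gives no verdict, so what follows is from my own readings.

- **Raising the handle:** I pushed the bar up with the shut fingers. It ended at about 1.6 rad, and the lantern stayed where it was on the bench.
- **Carrying:** I gripped the bar 18 mm beside its middle, lifted the lantern (about 5.5 N) and carried it over the hook's nose.
- **Pressing in:** The keeper pushed back with about 2–3 N, then let go. The bar reached the bottom at the height I had predicted. The largest change in wrist force I read was about 10 N.
- **Last checks:**
  - The bar is 1 mm from the hook's centre line and its middle about 4 mm to one side.
  - Keeper points read about 0.281 m high right across the throat, which means it is shut.
  - The lantern is about 0.06 rad off level, and its position changed by 0.2 mm or less over half a second.
  - The gripper is clear of everything.

**Disagreements:**
- Depth on the lantern's cap read about 3 mm low (0.1045 m instead of 0.108 m), while the bar's height read correctly. I went by the force when setting the bar down.
- I did not measure the other things on the bench again. The pictures show nothing knocked, and no unexpected contact forces appeared.

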